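# Fold down the wood-sample sorting board

## Task

We are done sorting twigs, so fold the ratchet-propped sorting board down flat: take it by its tongue, lift it up past its top notch until the weighted catch tips back out of the teeth, then bring it gently down until it lies flat, and let go. The other sloping board is only a fixed reading stand.

Things in the scene. Friction and masses are not known exactly. Their poses are not given: they have to be found in the camera images.
- board (a joint): Hinge angle (rad) of the sorting board: 0 flat on its base, growing as the tongue rises, stop at 1.31. Plywood, 200 mm from hinge to free edge, 180 wide, 10 thick, 0.5 kg, lightly damped. A steel plate on its +y side has notches that hold it at about 0.31, 0.47, 0.63 and 0.79: it moves up freely but drops back only to the notch below. Let go with the catch tipped back, it falls and slams.
- board_tongue (a point): Centre of the board's grip, a wooden tongue 30 mm wide (along the hinge), 14 thick, sticking 70 out from the middle of the free edge (nearest the robot); 235 mm from the hinge axis, 35 beyond the edge. Axes turn with the board: -x out along the tongue, y along the hinge, z off the upper face. With the board flat it is 50 mm above the table, nothing beneath or beside it.
- sorter_hinge (a point): Middle of the hinge axis, at the board's far, low edge, 50 mm above the table. Axes of the fixed base: -x towards the tongue, y along the hinge, z up. The base stands left or right on the table, turned up to 0.2 rad; the look-alike reading stand on the other side has plain wooden cheeks and no toothed plate.
- catch (a joint): Angle (rad) of the weighted steel catch on a post at the board's +y side, pivot 170 mm above the table: 0 to 0.05 = nose in the teeth, holding the board (about 0.1 over each tooth); 0.85 = tipped right back on its stop, where it stays and the board can be lowered. A tall lobe beyond the top notch tips it over when the board is lifted to about 1.1 rad.

How it is judged:
By the outcome, as a careful person would: the job done as asked, in the order asked, and still so for the second after the job is handed in, with the robot touching nothing.
It also fails if it takes over 43 s, if anything falls off the work surface, if the arm or the gripper's body presses on something with over 40 N, if the wrist force passes 120 N, or if a joint passes its speed limit or range.

## Robot

A 7-joint arm with a two-finger parallel gripper is mounted at the origin on the work surface. World frame = base frame: x ahead of the robot, y to its left, z up, the work surface at z = 0. Lengths are in m, angles in degrees, forces in N, time in s.
With the tool pointing down it reaches from about 0.425 to 0.875 m from the base axis. Payload 4.7 kg.
Tool frame: the origin (TCP) lies midway between the tips of the shut fingers; the grasp point (between the pads) lies 19 mm behind it; y points along the fingers, x is the direction in which the jaws open and shut, and the axes are right-handed (so a half turn about y gives the same grasp; the last joint's range is limited). The gripper opens to 87 mm and grips with 3 to 60 N. Pads are 19 mm wide; open, the fingers measure 117 mm over their backs; the gripper's body (75 mm by 190 mm) begins 51 mm behind the grasp point.
Start: joints at [65.438, 18.392, -4.016, 83.108, 1.295, 78.541, -3.26], TCP at [0.278, -0.587, 0.187] pointing down, gripper open.
Joint ranges: [-163.93, 163.93], [-17.29, 119.83], [-79.2, 71.16], [3.27, 140.29], [-89.18, 269.18], [5.43, 117.66], [-154.24, 154.24]. Speed limits (degrees/s): [147.25, 147.25, 180, 180, 180, 180, 180].

## Interface

Orientations are given as [roll, pitch, yaw] about the fixed x, y, z axes, in that order (R = Rz(yaw) Ry(pitch) Rx(roll)).
In Python, from cell import env gives the robot as it stands.
- The arm moves only by the tool carry_out, never from a script. Its argument "targets" is a list of rows, each a list of 2 entries, a list of its own where there are three numbers: the shift along the tool's x, y, z in mm, then the turn, a rotation vector about the tool's x, y, z in degrees. A call has 1 to 12 rows; each row shifts and turns the commanded pose from where the row before left it, along the tool's axes as they then stand; what a row does not reach is not made up. A row lasts 1/10 s, in which the tool goes at most 50 mm and 8.59 degrees, less where a joint would pass 70% of its speed; a pose out of reach is approached as far as the arm can. A call with a gripper value outside its range is refused whole. "jaw" is the opening, from 0 (shut) to 1 (fully open), set as the call begins (left out, the last holds). The fingers move at their own pace and stop on an object; "squeeze" is the grip in N (left out, the last holds). Time passes only in rows, so rows that do not move let the fingers close. It gives the time, the measured TCP pose, the force and the opening at its end, in the units of the state.
- env.get_obs(): the state, without advancing time (a new reading comes with each control period).
- env.read_camera(name): name is "side" or "top" or "wrist"; returns the picture (480x640x3 uint8, red, green, blue); there is no depth.
- env.get_calibration(name): a dict with "fx", "fy", "cx", "cy" (pixels), "R" (3x3) and "t" (3): a world point X has camera coordinates R X + t; the wrist camera has in their place "hand_eye" (4x4, takes a point from camera to tool coordinates, whose origin is the TCP and whose axes are the tool frame's). Camera axes: x right, y down, z forward; pixel columns grow to the right and rows downward; lengths in m; the calibration is good to about 2 mm. A picture is of the moment at which its call begins: read the wrist's pose just before it. get_calibration takes no time and is no camera call.
- env.sign_off(): hands the job in, once; it reports no verdict.
Trained networks look in the newest picture that a camera, given by its name, has taken for a name from the list of things; names that differ only in an ending like _2 or _b are one class to them, and where a whole thing is asked for, a point or a joint stands for the part that bears it (a point fixed in the world has none). Each returns a list of dicts, best first, with "p" (0 to 1); they miss things now and then, are a little off and sometimes report something else, mostly with a low value. They report only what shows in the picture. A call takes as long as a camera call.
- env.outline_of(camera, label): "mask" (480x640 bool, what is visible of it) and "xy" ([column, row] in pixels, amid what is visible of it).
The state is a dict: "time_s": time; "qpos": joint angles; "joint_velocities": joint speeds; "effort": joint torques, N m; "tool_pos": TCP position; "tool_rot": TCP orientation; "force": force on the tool from outside, world axes, zero at the start; "wrist_torque": the same for the moment, N m; "grip_width": finger opening in m.
Only numpy, scipy, OpenCV 4.12 (cv2) and the standard library are available. Lean on these libraries where they do the work, as an engineer would, in place of code of your own. Each camera call takes 0.05 s, during which the arm holds its last target.

## Working session

There is one attempt and no reset: what is moved stays moved. The work goes in short steps, Python scripts to look and compute and a tool call to move; the robot and the scene stay as the last step left them, time stands still between calls to the robot, and variables do not carry over. Pictures are saved under pics/ and viewed, and the job is handed in when it is done.

Besides the shell and the picture viewer there is one more tool, called as name([rows], argument=value, ...), one row to a line, values as JSON. carry_out: Moves the arm, as the interface text tells. Its arguments: {"type":"object","properties":{"targets":{"type":"array","items":{"type":"array"}},"jaw":{"type":"number"},"squeeze":{"type":"number"}},"required":["targets"]}

```bash
mkdir -p pics; ls; python3 - <<'E'
from cell import env
import cv2,numpy as np
o=env.get_obs()
for k in o: print(k,np.round(o[k],3))
for n in ['side','top','wrist']:
    im=env.read_camera(n); cv2.imwrite(f'pics/{n}0.png',im[:,:,::-1])
    c=env.get_calibration(n); print(n,{k:np.round(v,4).tolist() for k,v in c.items()})
E
```

```text
pics
time_s 0.0
qpos [65.439 18.439 -4.015 83.175  1.296 78.541 -3.261]
joint_velocities [-0.004  0.035 -0.023 -0.063  0.102  0.017 -0.096]
effort [-0.0000e+00 -4.9130e+01 -4.0400e-01 -3.1253e+01 -6.4000e-02  4.4000e-02
  0.0000e+00]
tool_pos [ 0.278 -0.587  0.186]
tool_rot [-90.007   0.11  -64.63 ]
force [ 0.268 -0.098 -0.728]
wrist_torque [-0.038  0.044 -0.001]
grip_width 0.087
side {'fx': 573.813, 'fy': 573.813, 'cx': 330.1916, 'cy': 242.4751, 'R': [[-0.7883, -0.6152, 0.0055], [-0.4232, 0.5357, -0.7307], [0.4466, -0.5784, -0.6826]], 't': [0.4615, 0.3399, 0.8407]}
top {'fx': 465.7675, 'fy': 465.7675, 'cx': 324.4608, 'cy': 234.7613, 'R': [[0.0077, -0.9998, 0.0197], [-0.9934, -0.0099, -0.1143], [0.1145, -0.0186, -0.9932]], 't': [0.0172, 0.6073, 0.8293]}
wrist {'fx': 344.8967, 'fy': 344.8967, 'cx': 319.2548, 'cy': 233.5427, 'hand_eye': [[1.0, 0.0005, -0.0005, -0.001], [0.0006, -0.2977, 0.9546, -0.1972], [0.0003, -0.9546, -0.2977, 0.0828], [0.0, 0.0, 0.0, 1.0]]}
```

View pics/side0.png

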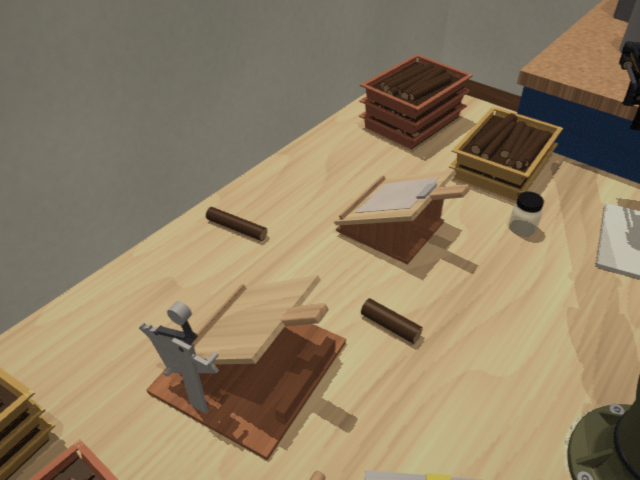

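View pics/top0.png

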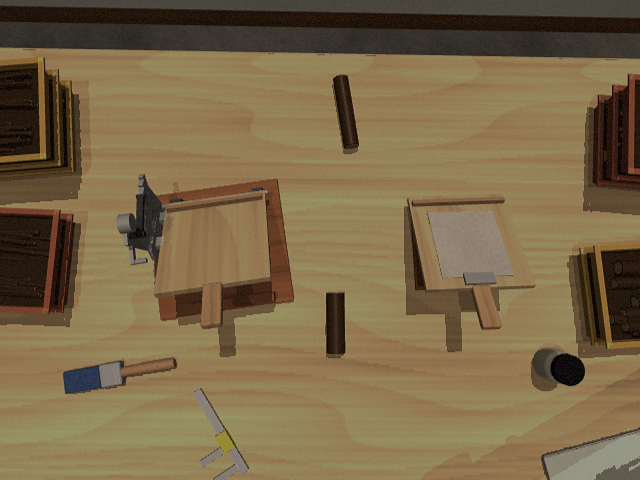

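```bash
python3 - <<'E'
from cell import env
import cv2,numpy as np
for n in ['side','top']:
    im=env.read_camera(n).copy()
    for l in ['board','board_tongue','catch']:
        for i,d in enumerate(env.outline_of(n,l)):
            m=d['mask'];ys,xs=np.nonzero(m)
            print(n,l,round(d['p'],2),np.round(d['xy'],1),m.sum(),xs.min(),xs.max(),ys.min(),ys.max())
            np.save(f'pics/{n}_{l}_{i}.npy',m)
E
```

```text
side board 0.85 [249.6 325.2] 7867 139 327 276 375
side board_tongue 0.98 [246.8 319.4] 7669 140 327 276 374
side catch 0.92 [177.3 326.1] 760 155 193 302 339
top board 0.97 [207.1 244.5] 12285 137 271 173 329
top board_tongue 0.84 [210.  245.2] 12016 138 270 174 328
top catch 0.68 [135.5 222.6] 748 115 145 193 236
```

The sorter with the steel toothed plate is at the left (+y) (top image board ~ (207,245), tongue ~ (212,305)). The reading stand is on the right. I'll zoom in to get keypoints.

```bash
python3 - <<'E'
import cv2
a=cv2.imread('pics/side0.png')[260:460,130:360]; cv2.imwrite('pics/sz.png',cv2.resize(a,None,fx=3,fy=3,interpolation=cv2.INTER_CUBIC))
a=cv2.imread('pics/top0.png')[165:345,105:305]; cv2.imwrite('pics/tz.png',cv2.resize(a,None,fx=3.3,fy=3.3,interpolation=cv2.INTER_CUBIC))
E
```

```text
(no output)
```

View pics/sz.png

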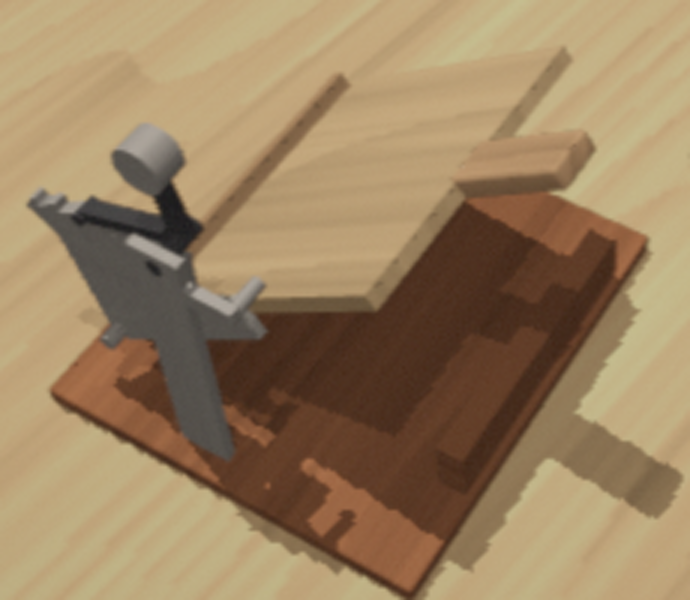

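View pics/tz.png

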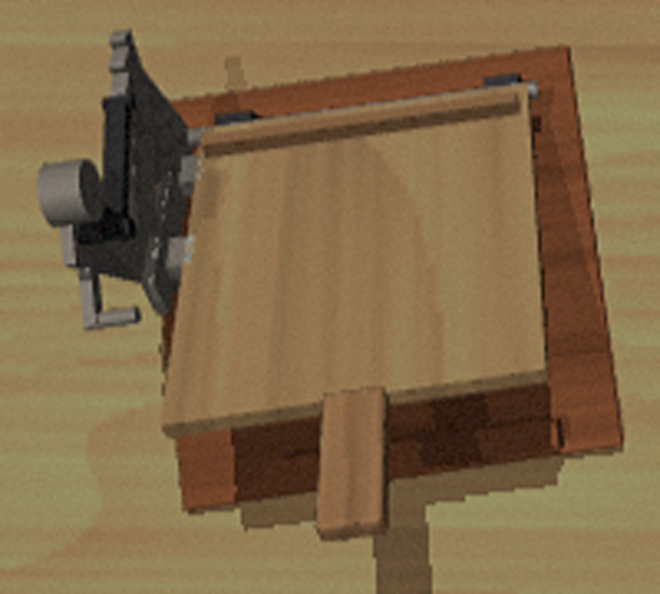

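```bash
cat > h.py <<'E'
from cell import env
import numpy as np
from scipy.optimize import least_squares
from scipy.spatial.transform import Rotation as Ro
def proj(n,X):
    c=env.get_calibration(n);p=np.array(c['R'])@X+np.array(c['t']);return np.array([c['fx']*p[0]/p[2]+c['cx'],c['fy']*p[1]/p[2]+c['cy']])
def bw(q,P):
    hx,hy,yaw,th=q
    return np.array([hx,hy,.05])+Ro.from_euler('z',yaw).apply(Ro.from_euler('y',th).apply(np.array(P)))
E
python3 - <<'E'
from h import *
s=lambda u,v:np.array([u/3+130,v/3+260]); t=lambda u,v:np.array([u/3.3+105,v/3.3+165])
B=.005
obs=[('top',t(320,527),(-.27,.015,.007)),('top',t(384,525),(-.27,-.015,.007)),
('top',t(163,428),(-.2,.09,B)),('top',t(547,375),(-.2,-.09,B)),
('side',s(368,305),(-.2,.09,B)),('side',s(565,50),(-.2,-.09,B)),
('side',s(560,172),(-.27,.015,.007)),('side',s(585,132),(-.27,-.015,.007)),('side',s(465,180),(-.2,.015,.007))]
f=lambda q:np.concatenate([proj(n,bw(q,P))-o for n,o,P in obs])
for th0 in(.3,.7):
    r=least_squares(f,[.75,.25,0,th0]);print(r.x,r.cost);print(np.round(r.fun.reshape(-1,2),1).tolist())
q=r.x
print('tongue',bw(q,(-.235,0,0)))
for l in [(-.0,.09,B),(-.0,-.09,B)]: print(proj('top',bw(q,l)),(proj('top',bw(q,l))-[105,165])*3.3)
E
```

```text
[0.67014736 0.22160191 0.15647065 0.6066332 ] 13.454379244124311
[[-1.1, 1.7], [0.3, -0.8], [-0.2, 0.0], [0.1, -1.3], [0.8, -2.1], [0.7, -0.6], [-0.3, 1.1], [2.2, -0.2], [-2.7, 1.0]]
[0.67014736 0.22160191 0.15647065 0.6066332 ] 13.454379244124071
[[-1.1, 1.7], [0.3, -0.8], [-0.2, 0.0], [0.1, -1.3], [0.8, -2.1], [0.7, -0.6], [-0.3, 1.1], [2.2, -0.2], [-2.7, 1.0]]
tongue [0.47943657 0.19151532 0.18397459]
[166.03214812 203.60791372] [201.40608878 127.40611526]
[264.57347781 189.57376931] [526.59247678  81.09343872]
```

```bash
cat >> h.py <<'E'
def plan(wps,start=None,chunk=12):
    """wps: list of (pos[m], Rotation, nrows). prints rounded rows in tool axes"""
    if start is None:
        o=env.get_obs(); start=(np.array(o['tool_pos']),Ro.from_euler('xyz',o['tool_rot'],degrees=True))
    p,R=start; rows=[]
    for P,Q,n in wps:
        P=np.array(P); p0=p.copy(); R0=R; rv=(R0.inv()*Q).as_rotvec()
        for k in range(1,n+1):
            tp=p0+(P-p0)*k/n; tR=R0*Ro.from_rotvec(rv*k/n)
            d=np.round(R.inv().apply(tp-p)*1000,1); w=np.round(np.degrees((R.inv()*tR).as_rotvec()),2)
            p=p+R.apply(d/1000); R=R*Ro.from_rotvec(np.radians(w)); rows.append([d.tolist(),w.tolist()])
    for i in range(0,len(rows),chunk): print(str(rows[i:i+chunk]).replace(' ',''))
    print('end',np.round(p,4),np.round(R.as_euler('xyz',degrees=True),2))
def toolR(yaw,tilt=0):  # yaw deg; tilt deg>0: tool tip swings forward (+x of base frame): rot about tool x
    return Ro.from_euler('xyz',[-90,0,yaw],degrees=True)*Ro.from_euler('x',tilt,degrees=True)
E
python3 - <<'E'
from h import *
print(toolR(99,20).apply([0,1,0]))
wp=[((.278,-.587,.387),toolR(-64.6),4),((.52,-.22,.40),toolR(17),10),((.475,.19,.36),toolR(99),10)]
plan(wp)
E
```

```text
[-0.33780931 -0.05350374 -0.93969262]
[[[-0.1,-50.0,-0.1],[0.0,-0.01,0.0]],[[-0.1,-49.9,-0.1],[0.0,-0.0,0.0]],[[-0.2,-50.0,-0.0],[0.0,-0.01,0.0]],[[-0.1,-49.9,-0.1],[0.0,-0.01,0.0]],[[-22.8,-1.3,37.6],[0.0,-8.16,-0.0]],[[-17.2,-1.3,40.5],[0.0,-8.16,-0.0]],[[-11.3,-1.3,42.4],[0.0,-8.16,-0.0]],[[-5.1,-1.3,43.7],[0.0,-8.16,-0.0]],[[1.1,-1.3,43.9],[0.0,-8.16,-0.0]],[[7.3,-1.3,43.4],[0.0,-8.16,-0.0]],[[13.5,-1.3,41.8],[0.0,-8.16,-0.0]],[[19.2,-1.3,39.6],[0.0,-8.16,-0.0]]]
[[[24.6,-1.3,36.4],[0.0,-8.16,-0.0]],[[29.6,-1.3,32.5],[0.0,-8.16,-0.0]],[[7.7,4.0,40.5],[-0.0,-8.2,-0.0]],[[13.4,4.0,39.0],[-0.0,-8.2,-0.0]],[[18.8,4.0,36.8],[-0.0,-8.2,-0.0]],[[23.8,4.0,33.6],[-0.0,-8.2,-0.0]],[[28.5,4.0,29.9],[-0.0,-8.2,-0.0]],[[32.3,4.0,25.6],[-0.0,-8.2,-0.0]],[[35.7,4.0,20.6],[-0.0,-8.2,-0.0]],[[38.3,3.9,15.4],[-0.0,-8.2,-0.0]],[[40.1,4.0,9.7],[-0.0,-8.2,-0.0]],[[41.1,4.0,4.0],[-0.0,-8.2,-0.0]]]
end [0.475 0.19  0.36 ] [-90.   0.  99.]
```

carry_out([
  [[0,-50,0],[0,0,0]],
  [[0,-50,0],[0,0,0]],
  [[0,-50,0],[0,0,0]],
  [[0,-50,0],[0,0,0]],
  [[-22.8,-1.3,37.6],[0,-8.16,0]],
  [[-17.2,-1.3,40.5],[0,-8.16,0]],
  [[-11.3,-1.3,42.4],[0,-8.16,0]],
  [[-5.1,-1.3,43.7],[0,-8.16,0]],
  [[1.1,-1.3,43.9],[0,-8.16,0]],
  [[7.3,-1.3,43.4],[0,-8.16,0]],
  [[13.5,-1.3,41.8],[0,-8.16,0]],
  [[19.2,-1.3,39.6],[0,-8.16,0]],
])

```text
time_s: 1.75
tool_pos: [0.4729, -0.2922, 0.398]
tool_rot: [-90.0, -0.0, 1.0]
force: [0.2, -0.6, -0.7]
grip_width: 0.087
```

carry_out([
  [[24.6,-1.3,36.4],[0,-8.16,0]],
  [[29.6,-1.3,32.5],[0,-8.16,0]],
  [[7.7,4,40.5],[0,-8.2,0]],
  [[13.4,4,39],[0,-8.2,0]],
  [[18.8,4,36.8],[0,-8.2,0]],
  [[23.8,4,33.6],[0,-8.2,0]],
  [[28.5,4,29.9],[0,-8.2,0]],
  [[32.3,4,25.6],[0,-8.2,0]],
  [[35.7,4,20.6],[0,-8.2,0]],
  [[38.3,4,15.4],[0,-8.2,0]],
  [[40.1,4,9.7],[0,-8.2,0]],
  [[41.1,4,4],[0,-8.2,0]],
])

```text
time_s: 2.95
tool_pos: [0.4754, 0.1911, 0.3603]
tool_rot: [-90.1, 0.0, 99.3]
force: [0.6, 0.4, -0.5]
grip_width: 0.0869
```

carry_out([
  [[0,0,0],[0,0,0]],
  [[0,0,0],[0,0,0]],
])

```text
time_s: 3.15
tool_pos: [0.4755, 0.1904, 0.3602]
tool_rot: [-90.0, 0.0, 99.1]
force: [0.5, -0.3, -0.7]
grip_width: 0.087
```

```bash
python3 - <<'E'
from h import *
import cv2
o=env.get_obs()
for k in ['time_s','qpos','tool_pos','tool_rot','force','grip_width']: print(k,np.round(o[k],3))
im=env.read_camera('wrist'); cv2.imwrite('pics/wrist1.png',im[:,:,::-1])
for l in ['board','board_tongue']:
    for i,d in enumerate(env.outline_of('wrist',l)):
        ys,xs=np.nonzero(d['mask']);print(l,d['p'],d['xy'],xs.min(),xs.max(),ys.min(),ys.max())
E
```

```text
time_s 3.15
qpos [ 23.065   2.198 -48.979  83.225   1.704  95.328  73.333]
tool_pos [0.475 0.19  0.36 ]
tool_rot [-9.0012e+01  3.7000e-02  9.9069e+01]
force [ 0.478 -0.313 -0.708]
grip_width 0.087
board 0.84 [325.5, 267.7] 245 400 185 358
board_tongue 0.67 [320.6, 263.4] 246 399 185 321
```

View pics/wrist1.png

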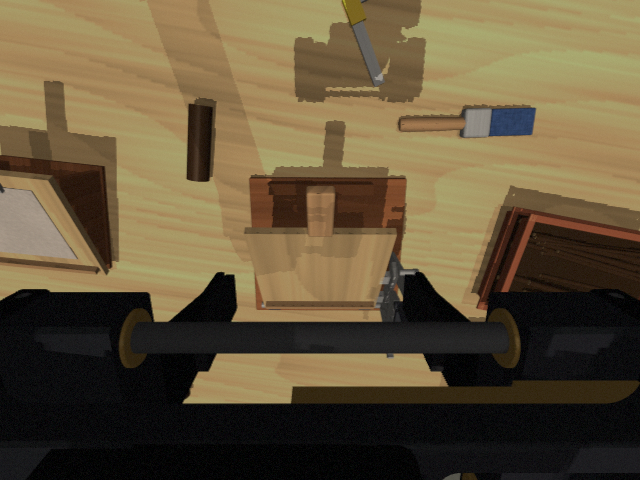

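The wrist view has the tongue centred between the jaws, from its tip at (321,186) to its root at (321,235). I'll add these points to the fit.

```bash
python3 - <<'E'
import cv2
a=cv2.imread('pics/wrist1.png')[170:320,230:420]; cv2.imwrite('pics/wz.png',cv2.resize(a,None,fx=4,fy=4,interpolation=cv2.INTER_CUBIC))
E
```

```text
(no output)
```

View pics/wz.png

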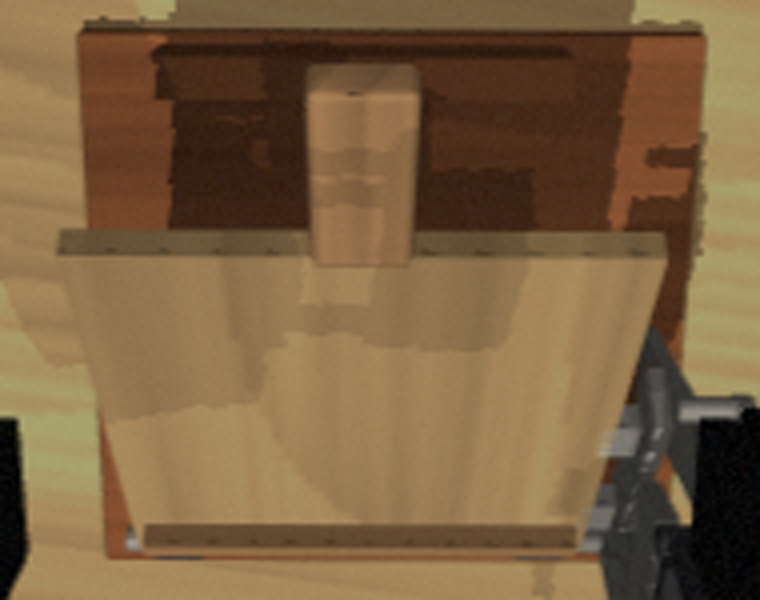

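```bash
cat >> h.py <<'E'
def projw(o,X):
    c=env.get_calibration('wrist');R=Ro.from_euler('xyz',o['tool_rot'],degrees=True)
    pt=R.inv().apply(X-np.array(o['tool_pos']));H=np.array(c['hand_eye']);p=H[:3,:3].T@(pt-H[:3,3])
    return np.array([c['fx']*p[0]/p[2]+c['cx'],c['fy']*p[1]/p[2]+c['cy']])
E
python3 - <<'E'
from h import *
o=env.get_obs()
s=lambda u,v:np.array([u/3+130,v/3+260]); t=lambda u,v:np.array([u/3.3+105,v/3.3+165]);w=lambda u,v:np.array([u/4+230,v/4+170])
for wt in (0,1):
  B=.005
  obs=[('top',t(320,527),(-.27,.015,.007)),('top',t(384,525),(-.27,-.015,.007)),
('top',t(163,428),(-.2,.09,B)),('top',t(547,375),(-.2,-.09,B)),
('side',s(368,305),(-.2,.09,B)),('side',s(565,50),(-.2,-.09,B)),
('side',s(560,172),(-.27,.015,.007)),('side',s(585,132),(-.27,-.015,.007)),('side',s(465,180),(-.2,.015,.007))]
  ow=[(w(307,95),(-.27,-.015,.007)),(w(420,95),(-.27,.015,.007)),(w(68,256),(-.2,-.09,B)),(w(665,256),(-.2,.09,B)),(w(145,548),(0,-.09,B)),(w(580,548),(0,.09,B))]
  f=lambda q:np.concatenate([wt*(proj(n,bw(q,P))-p_) for n,p_,P in obs]+[projw(o,bw(q,P))-p_ for p_,P in ow])
  r=least_squares(f,[.67,.22,.15,.6]);print(r.x,r.cost);print(np.round(r.fun.reshape(-1,2)[-6:],1).tolist())
  q=r.x
  print('tongue',bw(q,(-.235,0,0)),'flat',bw((*q[:3],0),(-.235,0,0)),'yaw',np.degrees(q[2]))
E
```

```text
[0.6723059  0.22180424 0.15491985 0.62085766] 5.9142955069446215
[[-0.3, -0.2], [1.1, -0.2], [-2.5, -0.0], [1.4, -0.2], [-0.5, 0.8], [0.7, 0.7]]
tongue [0.4834508  0.1923105  0.18670725] flat [0.44012028 0.18554352 0.05      ] yaw 8.876253295815818
[0.67177227 0.22180044 0.15616747 0.60984106] 40.206300177863596
[[-0.5, -2.8], [0.8, -2.9], [-2.4, -1.9], [1.1, -2.2], [-0.5, 0.6], [0.8, 0.3]]
tongue [0.48147789 0.19183868 0.18459324] flat [0.43963208 0.18525008 0.05      ] yaw 8.94773685178317
```

```bash
python3 - <<'E'
from h import *
q=(.672,.2218,.1555,.62)
g=bw(q,(-.238,0,0));print(g)
plan([((g[0],g[1],.24),toolR(98.9),3),(g-[0,0,.019],toolR(98.9),4)])
E
```

```text
[0.48063411 0.19180041 0.18828637]
[[[1.1,40.1,-1.5],[0.0,-0.04,-0.01]],[[1.1,40.0,-1.6],[0.0,-0.05,-0.02]],[[1.1,40.1,-1.5],[0.01,-0.04,-0.01]],[[0.0,17.7,-0.0],[-0.0,-0.0,-0.0]],[[0.0,17.6,-0.0],[-0.0,-0.0,-0.0]],[[0.0,17.7,-0.0],[-0.0,-0.0,-0.0]],[[0.0,17.7,-0.1],[-0.0,-0.0,-0.0]]]
end [0.4807 0.1918 0.1693] [-90.    0.   98.9]
```

carry_out([
  [[1,40,-1.5],[0,0,0]],
  [[1,40,-1.5],[0,0,0]],
  [[1,40,-1.5],[0,0,0]],
  [[0,17.7,0],[0,0,0]],
  [[0,17.7,0],[0,0,0]],
  [[0,17.7,0],[0,0,0]],
  [[0,17.7,0],[0,0,0]],
  [[0,0,0],[0,0,0]],
])

```text
time_s: 4.1
tool_pos: [0.4788, 0.1908, 0.1671]
tool_rot: [-89.8, 0.0, 98.8]
force: [-0.5, -0.1, -0.8]
grip_width: 0.087
```

```bash
python3 - <<'E'
from h import *
import cv2
o=env.get_obs()
for k in ['time_s','qpos','tool_pos','tool_rot','force','grip_width']: print(k,np.round(o[k],3))
a=env.read_camera('side')[220:460,100:400,::-1];b=env.read_camera('wrist')[:,:,::-1]
cv2.imwrite('pics/c2.png',np.hstack([cv2.resize(a,None,fx=1.4,fy=1.4),cv2.resize(b[120:460,140:500],None,fx=1,fy=336/340)]))
E
```

```text
time_s 4.1
qpos [ 22.083   6.372 -49.344 101.998   4.986  74.148  70.31 ]
tool_pos [0.479 0.191 0.167]
tool_rot [-8.9752e+01  4.6000e-02  9.8782e+01]
force [-0.537 -0.086 -0.778]
grip_width 0.087
```

View pics/c2.png

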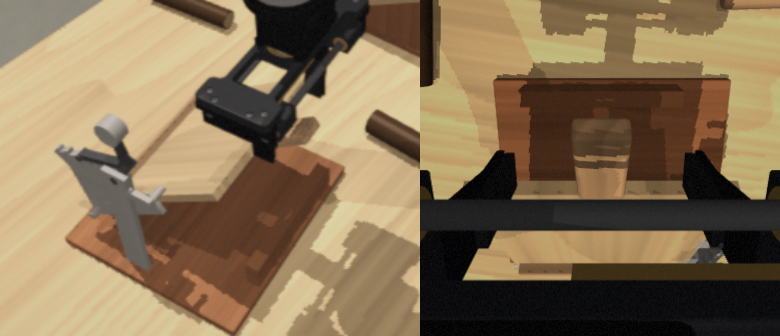

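The tongue lies midway between the open fingers, at about (600,160) in the composite. Closing.

carry_out([
  [[0,0,0],[0,0,0]],
  [[0,0,0],[0,0,0]],
  [[0,0,0],[0,0,0]],
  [[0,0,0],[0,0,0]],
  [[0,0,0],[0,0,0]],
  [[0,0,0],[0,0,0]],
  [[0,0,0],[0,0,0]],
  [[0,0,0],[0,0,0]],
], jaw=0, squeeze=25)

```text
time_s: 5.0
tool_pos: [0.4798, 0.1932, 0.1693]
tool_rot: [-90.0, 0.0, 99.0]
force: [0.1, -0.5, 1.1]
grip_width: 0.0311
```

```bash
python3 - <<'E'
from h import *
import cv2
o=env.get_obs()
for k in ['time_s','qpos','tool_pos','tool_rot','force','wrist_torque','grip_width']: print(k,np.round(o[k],3))
a=env.read_camera('side')[220:460,100:400,::-1];b=env.read_camera('wrist')[:,:,::-1]
cv2.imwrite('pics/c3.png',np.hstack([cv2.resize(a,None,fx=1.4,fy=1.4),cv2.resize(b[120:460,140:500],None,fx=1,fy=336/340)]))
# actual grasp offset in board frame and path: board frame pt constant, tilt fraction
q=np.array((.672,.2218,.1555,.62)); T=np.array(o['tool_pos']);R=Ro.from_euler('xyz',o['tool_rot'],degrees=True)
g=T-R.apply([0,.019,0]);v=g-bw(q,(0,0,0));v=Ro.from_euler('z',-q[2]).apply(v)
print('grasp rel hinge',v,'r',np.hypot(v[0],v[2]),'ang',np.arctan2(v[2],-v[0]))
E
```

```text
time_s 5.0
qpos [ 22.001   6.295 -49.461 101.816   4.974  74.147  70.319]
tool_pos [0.48  0.193 0.169]
tool_rot [-8.9995e+01  6.0000e-03  9.8971e+01]
force [ 0.091 -0.503  1.102]
wrist_torque [ 0.123 -0.143  0.021]
grip_width 0.031
grasp rel hinge [-0.19428231  0.00153695  0.13828402] r 0.2384703090880724 ang 0.6185806704393707
```

View pics/c3.png

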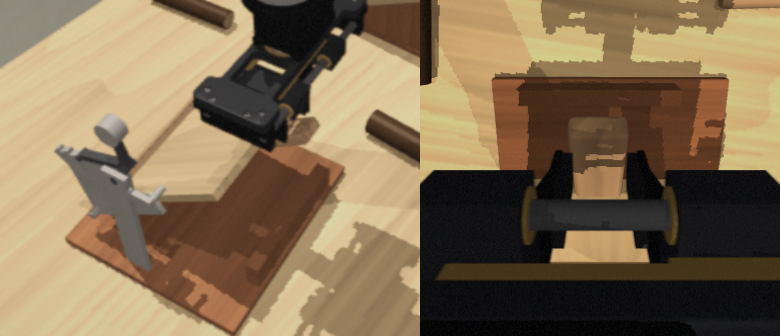

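Gripped at 31 mm, which matches the tongue's width. Next I'll plan the lift arc.

```bash
cat >> h.py <<'E'
Q=np.array((.672,.2218,.1555)); LAT=.0015; RG=.2384
def pose(th,tilt):
    g=bw((*Q,th),(-RG,LAT,0)); R=toolR(98.95,tilt); return g+R.apply([0,.019,0]),R
def arc(th0,th1,t0,t1,n,start=None):
    s=pose(th0,t0) if start is None else start
    plan([(*pose(th0+(th1-th0)*k/n,t0+(t1-t0)*k/n),1) for k in range(1,n+1)],start=s)
E
python3 - <<'E'
from h import *
print(pose(.62,0)[0])
arc(.62,1.16,0,18,20)
E
```

```text
[0.48008017 0.1932319  0.16951878]
[[[-0.0,-5.2,-3.5],[0.9,0.0,0.0]],[[-0.0,-5.1,-3.6],[0.9,-0.0,0.0]],[[-0.0,-5.1,-3.6],[0.9,-0.0,-0.0]],[[-0.0,-5.1,-3.7],[0.9,0.0,-0.0]],[[-0.0,-5.0,-3.7],[0.9,0.0,0.0]],[[-0.0,-5.0,-3.8],[0.9,0.0,-0.0]],[[-0.0,-4.9,-3.9],[0.9,0.0,0.0]],[[-0.0,-4.9,-3.9],[0.9,0.0,0.0]],[[-0.0,-4.8,-4.0],[0.9,0.0,0.0]],[[-0.0,-4.8,-4.0],[0.9,0.0,0.0]],[[-0.0,-4.7,-4.1],[0.9,0.0,-0.0]],[[-0.0,-4.7,-4.1],[0.9,0.0,-0.0]]]
[[[-0.0,-4.6,-4.2],[0.9,0.0,0.0]],[[-0.0,-4.6,-4.2],[0.9,0.0,-0.0]],[[-0.0,-4.5,-4.3],[0.9,0.0,-0.0]],[[-0.1,-4.5,-4.3],[0.9,0.0,-0.0]],[[0.0,-4.4,-4.4],[0.9,0.0,-0.0]],[[0.0,-4.4,-4.4],[0.9,0.0,-0.0]],[[0.0,-4.3,-4.5],[0.9,0.0,-0.0]],[[0.0,-4.2,-4.5],[0.9,0.0,-0.0]]]
end [0.5719 0.2076 0.2505] [-72.     0.    98.95]
```

carry_out([
  [[0,-5.2,-3.5],[0.9,0,0]],
  [[0,-5.1,-3.6],[0.9,0,0]],
  [[0,-5.1,-3.6],[0.9,0,0]],
  [[0,-5.1,-3.7],[0.9,0,0]],
  [[0,-5,-3.7],[0.9,0,0]],
  [[0,-5,-3.8],[0.9,0,0]],
  [[0,-4.9,-3.9],[0.9,0,0]],
  [[0,-4.9,-3.9],[0.9,0,0]],
])

```text
time_s: 5.9
tool_pos: [0.5118, 0.1983, 0.2081]
tool_rot: [-82.7, -0.0, 99.0]
force: [0.3, -0.8, -0.9]
grip_width: 0.0008
```

carry_out([
  [[0,-4.8,-4],[0.9,0,0]],
  [[0,-4.8,-4],[0.9,0,0]],
  [[0,-4.7,-4.1],[0.9,0,0]],
  [[0,-4.7,-4.1],[0.9,0,0]],
  [[0,0,0],[0,0,0]],
])

```text
time_s: 6.4
tool_pos: [0.5311, 0.2012, 0.224]
tool_rot: [-79.2, -0.1, 98.9]
force: [0.3, 0.2, 0.1]
grip_width: 0.0006
```

```bash
cat > look.py <<'E'
import sys
from h import *
import cv2
o=env.get_obs()
for k in ['time_s','qpos','tool_pos','tool_rot','force','wrist_torque','grip_width']: print(k,np.round(o[k],3))
a=env.read_camera('side')[220:460,100:400,::-1];b=env.read_camera('top')[140:360,80:300,::-1]
cv2.imwrite('pics/%s.png'%sys.argv[1],np.hstack([cv2.resize(a,None,fx=1.4,fy=1.4),cv2.resize(b,(336,336))]))
E
python3 look.py c4; python3 -c "
from h import *
print(pose(.944,10.8)[0])"
```

```text
time_s 6.4
qpos [ 13.633  23.072 -47.416  80.455  12.364  93.609  65.741]
tool_pos [0.531 0.201 0.224]
tool_rot [-7.9157e+01 -5.5000e-02  9.8922e+01]
force [0.262 0.232 0.095]
wrist_torque [ 0.144 -0.333 -0.001]
grip_width 0.001
[0.53010375 0.20107132 0.22441927]
```

View pics/c4.png

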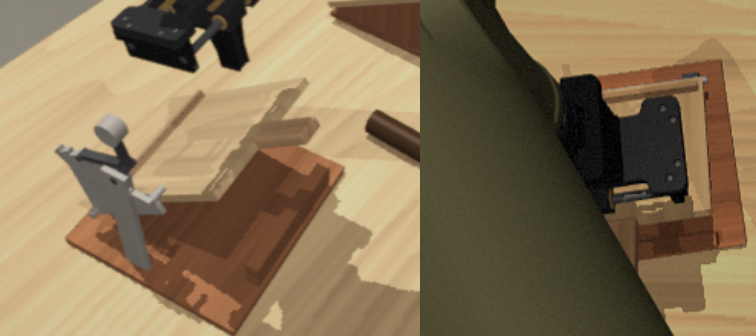

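The grip came off: the gripper reads 0.6 mm, and the board is unmoved at its notch (tongue tip at (318,122) in the left panel). I'll go back, grip deeper and harder, and lift in small checked steps.

```bash
python3 - <<'E'
from h import *
p,R=pose(.62,0)
up=np.array([0,0,1.])
plan([(np.array(env.get_obs()['tool_pos'])+.03*up,toolR(98.95,10.8),1),(p+.075*up,toolR(98.95),3),(p+up*.03,toolR(98.95),2),(p-up*.006,toolR(98.95),3)])
E
```

```text
[[[0.0,-29.5,5.6],[-0.05,0.03,0.02]],[[-0.1,6.2,16.0],[-3.6,0.0,0.0]],[[-0.1,5.3,16.3],[-3.6,0.0,0.0]],[[-0.0,4.1,16.6],[-3.6,0.0,0.0]],[[-0.0,22.5,0.0],[-0.0,0.0,0.0]],[[-0.0,22.5,0.0],[-0.0,0.0,0.0]],[[-0.0,12.0,0.0],[-0.0,0.0,0.0]],[[-0.0,12.0,0.0],[-0.0,0.0,0.0]],[[-0.0,12.0,0.0],[-0.0,0.0,0.0]]]
end [0.4801 0.1933 0.1636] [-90.    -0.    98.95]
```

carry_out([
  [[0,-29.5,5.6],[0,0,0]],
  [[0,6.2,16],[-3.6,0,0]],
  [[0,5.3,16.3],[-3.6,0,0]],
  [[0,4.1,16.6],[-3.6,0,0]],
  [[0,0,0],[0,0,0]],
  [[0,0,0],[0,0,0]],
  [[0,0,0],[0,0,0]],
  [[0,0,0],[0,0,0]],
], jaw=0.8)

```text
time_s: 7.3
tool_pos: [0.4809, 0.1934, 0.2449]
tool_rot: [-90.0, -0.1, 98.9]
force: [0.1, 0.2, 0.3]
grip_width: 0.0567
```

carry_out([
  [[0,22.5,0],[0,0,0]],
  [[0,22.5,0],[0,0,0]],
  [[0,12,0],[0,0,0]],
  [[0,12,0],[0,0,0]],
  [[0,12,0],[0,0,0]],
  [[0,0,0],[0,0,0]],
])

```text
time_s: 7.9
tool_pos: [0.4792, 0.193, 0.1624]
tool_rot: [-89.8, -0.0, 99.0]
force: [-0.1, 0.1, 0.3]
grip_width: 0.0697
```

carry_out([
  [[0,0,0],[0,0,0]],
  [[0,0,0],[0,0,0]],
  [[0,0,0],[0,0,0]],
  [[0,0,0],[0,0,0]],
  [[0,0,0],[0,0,0]],
  [[0,0,0],[0,0,0]],
  [[0,0,0],[0,0,0]],
  [[0,0,0],[0,0,0]],
  [[0,0,0],[0,0,0]],
  [[0,0,0],[0,0,0]],
], jaw=0, squeeze=50)

```text
time_s: 8.9
tool_pos: [0.4801, 0.1925, 0.1639]
tool_rot: [-90.0, 0.1, 98.9]
force: [0.0, -3.5, 0.8]
grip_width: 0.0254
```

```bash
python3 look.py c5; python3 - <<'E'
from h import *
import cv2
cv2.imwrite('pics/w5.png',env.read_camera('wrist')[:,:,::-1])
E
```

```text
time_s 8.9
qpos [ 22.71    6.714 -50.317 102.208   5.433  73.6    69.989]
tool_pos [0.48  0.193 0.164]
tool_rot [-8.9982e+01  5.8000e-02  9.8945e+01]
force [ 0.037 -3.48   0.785]
wrist_torque [-0.657 -0.075 -0.004]
grip_width 0.025
```

View pics/w5.png

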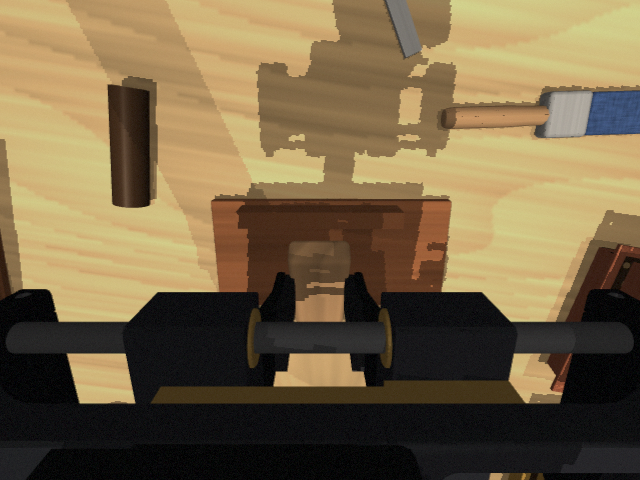

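View pics/c5.png

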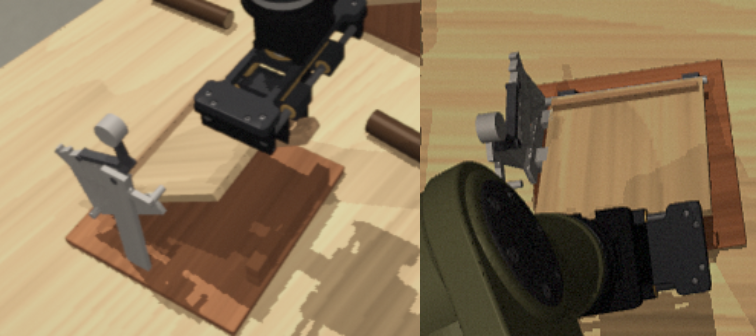

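carry_out([
  [[0,0,0],[0,0,0]],
  [[0,0,0],[0,0,0]],
])

```text
time_s: 9.25
tool_pos: [0.4801, 0.1926, 0.1639]
tool_rot: [-90.0, 0.1, 98.9]
force: [-0.5, -5.3, 1.6]
grip_width: 0.0255
```

```bash
python3 - <<'E'
import cv2
from h import *
o=env.get_obs()
for s,z in((.27,.007),(.27,-.007),(.235,.007),(.2,.007)):
  print(s,z,[np.round(projw(o,bw((*Q,.62),(-s,y,z)))).tolist() for y in (-.015,.015)])
R=Ro.from_euler('xyz',o['tool_rot'],degrees=True)
for x in(-.0125,.0125): print('tip',[np.round(projw(o,np.array(o['tool_pos'])+R.apply([x,yy,.0095]))).tolist() for yy in(0,-.019,-.04)])
a=cv2.imread('pics/w5.png')[220:400,230:420]; cv2.imwrite('pics/wz5.png',cv2.resize(a,None,fx=3.3,fy=3.3,interpolation=cv2.INTER_CUBIC))
E
```

```text
0.27 0.007 [[282.0, 262.0], [347.0, 262.0]]
0.27 -0.007 [[284.0, 238.0], [345.0, 238.0]]
0.235 0.007 [[288.0, 297.0], [343.0, 297.0]]
0.2 0.007 [[292.0, 323.0], [340.0, 323.0]]
tip [[296.0, 250.0], [294.0, 262.0], [291.0, 278.0]]
tip [[338.0, 250.0], [339.0, 262.0], [342.0, 278.0]]
```

View pics/wz5.png

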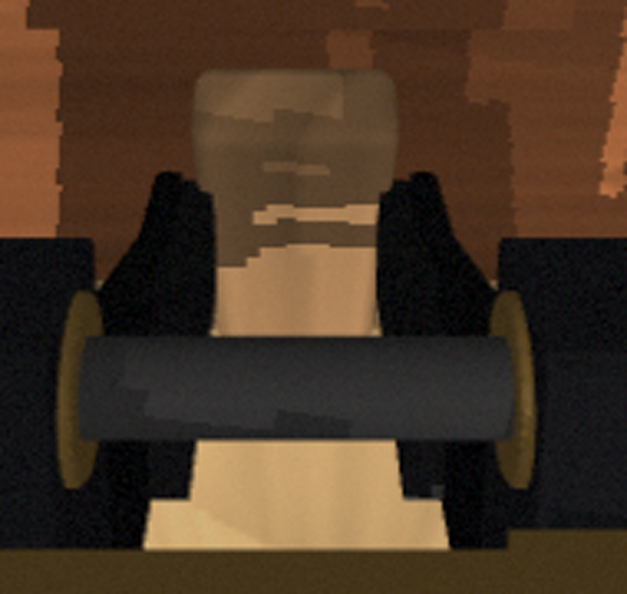

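```bash
python3 - <<'E'
from h import *
R=toolR(98.8)
for yy in (0,-.01,-.02):
  for x in(-.0435,.0435,.0585,-.0585): 
    p=proj('side',np.array([.4788,.1908,.1671])+R.apply([x,yy,0])); print(yy,x,np.round(p),'c2',np.round((p-[100,220])*1.4))
import cv2
a=cv2.imread('pics/c2.png')[40:220,150:380]; cv2.imwrite('pics/c2z.png',cv2.resize(a,None,fx=3.3,fy=3.3,interpolation=cv2.INTER_CUBIC))
E
```

```text
0 -0.0435 [323. 304.] c2 [312. 117.]
0 0.0435 [292. 345.] c2 [269. 175.]
0 0.0585 [286. 353.] c2 [260. 186.]
0 -0.0585 [328. 297.] c2 [319. 108.]
-0.01 -0.0435 [323. 299.] c2 [312. 111.]
-0.01 0.0435 [292. 341.] c2 [268. 169.]
-0.01 0.0585 [286. 348.] c2 [260. 180.]
-0.01 -0.0585 [328. 293.] c2 [319. 102.]
-0.02 -0.0435 [323. 295.] c2 [312. 105.]
-0.02 0.0435 [291. 336.] c2 [268. 162.]
-0.02 0.0585 [285. 344.] c2 [259. 173.]
-0.02 -0.0585 [328. 288.] c2 [319.  95.]
```

View pics/c2z.png

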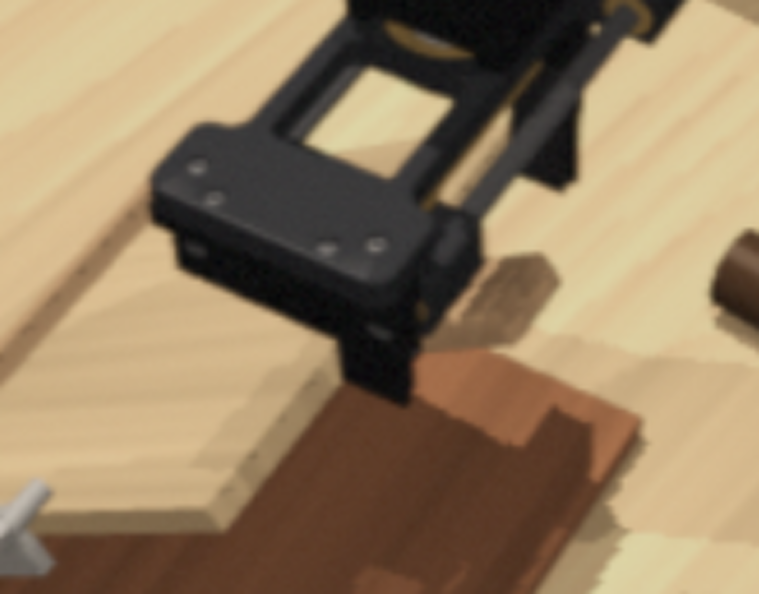

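In the side view the open fingertips sit about 18 mm behind the TCP: the near tip shows at (264,159), where TCP depth predicts (269,175). So the pads only touched the tongue's upper edges. I'll regrip deeper, further out along the tongue, with a slight tilt.

```bash
sed -i 's/LAT=.0015; RG=.2384/LAT=.003; RG=.244; DG=.034/; s/R.apply(\[0,.019,0\]), *R\|R.apply(\[0,.019,0\]); *//' h.py; sed -i "s/^    g=bw((\*Q,th).*/    g=bw((*Q,th),(-RG,LAT,0)); R=toolR(98.95,tilt); return g+R.apply([0,DG,0]),R/" h.py; grep -n "DG" h.py; python3 - <<'E'
from h import *
o=env.get_obs();p0=np.array(o['tool_pos'])
p,R=pose(.62,15)
b=lambda d:p-R.apply([0,d,0])
print(p)
plan([(p0+[0,0,.07],toolR(98.95),3),(b(.075),R,2),(b(.03),R,2),(p,R,4)])
E
```

```text
29:Q=np.array((.672,.2218,.1555)); LAT=.003; RG=.244; DG=.034
31:    g=bw((*Q,th),(-RG,LAT,0)); R=toolR(98.95,tilt); return g+R.apply([0,DG,0]),R
[0.46665243 0.19263891 0.1589311 ]
[[[-0.0,-23.3,0.0],[-0.0,-0.0,-0.02]],[[-0.0,-23.4,0.0],[-0.01,-0.0,-0.02]],[[-0.0,-23.3,0.0],[-0.0,-0.0,-0.01]],[[1.0,1.2,-3.1],[7.5,-0.0,-0.0]],[[1.1,0.9,-3.2],[7.5,-0.0,-0.0]],[[-0.0,22.5,0.0],[-0.0,-0.0,-0.0]],[[-0.0,22.5,0.0],[-0.0,-0.0,-0.0]],[[-0.0,7.5,0.0],[-0.0,-0.0,-0.0]],[[-0.0,7.5,0.0],[-0.0,-0.0,-0.0]],[[-0.0,7.5,0.0],[-0.0,-0.0,-0.0]],[[-0.0,7.5,0.0],[-0.0,-0.0,-0.0]]]
end [0.4666 0.1927 0.1589] [-75.     0.    98.95]
```

carry_out([
  [[0,0,0],[0,0,0]],
  [[0,0,0],[0,0,0]],
  [[0,0,0],[0,0,0]],
  [[0,-23.3,0],[0,0,0]],
  [[0,-23.3,0],[0,0,0]],
  [[0,-23.3,0],[0,0,0]],
  [[1,1.2,-3.1],[7.5,0,0]],
  [[1,0.9,-3.2],[7.5,0,0]],
  [[0,0,0],[0,0,0]],
], jaw=0.8)

```text
time_s: 10.15
tool_pos: [0.4882, 0.1957, 0.2237]
tool_rot: [-74.1, -0.4, 98.8]
force: [-0.1, -0.7, -1.5]
grip_width: 0.0695
```

carry_out([
  [[0,22.5,0],[0,0,0]],
  [[0,22.5,0],[0,0,0]],
  [[0,7.5,0],[0,0,0]],
  [[0,7.5,0],[0,0,0]],
  [[0,7.5,0],[0,0,0]],
  [[0,7.5,0],[0,0,0]],
  [[0,0,0],[0,0,0]],
])

```text
time_s: 10.85
tool_pos: [0.4662, 0.193, 0.1585]
tool_rot: [-75.0, 0.0, 99.0]
force: [-0.4, -0.2, 0.5]
grip_width: 0.0697
```

carry_out([
  [[0,0,0],[0,0,0]],
  [[0,0,0],[0,0,0]],
  [[0,0,0],[0,0,0]],
  [[0,0,0],[0,0,0]],
  [[0,0,0],[0,0,0]],
  [[0,0,0],[0,0,0]],
  [[0,0,0],[0,0,0]],
  [[0,0,0],[0,0,0]],
  [[0,0,0],[0,0,0]],
  [[0,0,0],[0,0,0]],
], jaw=0, squeeze=35)

```text
time_s: 11.85
tool_pos: [0.467, 0.1903, 0.1587]
tool_rot: [-74.9, 0.3, 98.9]
force: [-0.2, -5.5, 1.0]
grip_width: 0.0297
```

```bash
python3 look.py c6; python3 - <<'E'
from h import *
import cv2
cv2.imwrite('pics/w6.png',env.read_camera('wrist')[:,:,::-1])
E
```

```text
time_s 11.85
qpos [ 17.759  21.605 -50.339  91.435  10.707  88.728  64.71 ]
tool_pos [0.467 0.19  0.159]
tool_rot [-74.941   0.257  98.886]
force [-0.169 -5.51   1.023]
wrist_torque [-0.997 -0.447  0.393]
grip_width 0.03
```

View pics/w6.png

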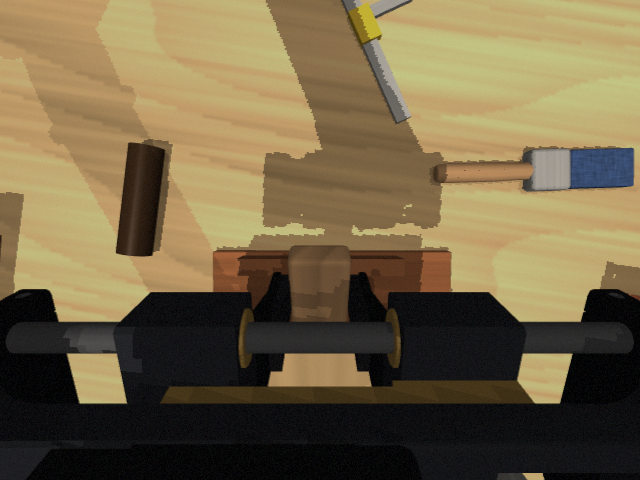

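View pics/c6.png

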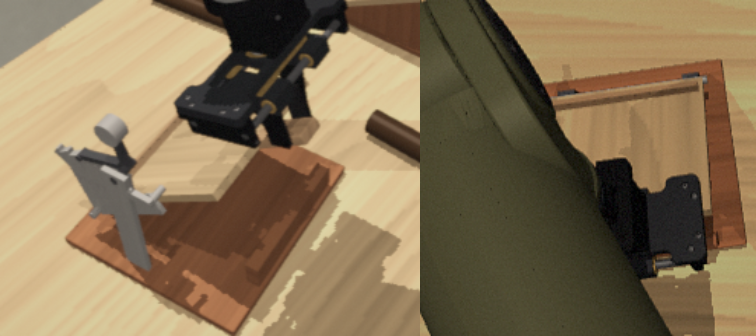

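Width is 29.7 mm on the 30 mm tongue, so this is a proper grip. I'll relieve the −5.5 N lateral force and start the lift.

```bash
sed -i 's/LAT=.003/LAT=.0005/' h.py; python3 - <<'E'
from h import *
arc(.62,1.17,15,25,22)
E
```

```text
[[[-0.0,-5.7,-1.9],[0.45,0.0,-0.0]],[[-0.0,-5.6,-2.1],[0.46,-0.0,-0.0]],[[-0.0,-5.6,-2.1],[0.45,-0.0,0.0]],[[-0.0,-5.6,-2.2],[0.46,0.0,0.0]],[[-0.0,-5.5,-2.4],[0.45,0.0,-0.0]],[[-0.0,-5.5,-2.4],[0.46,0.0,0.0]],[[-0.0,-5.4,-2.5],[0.45,-0.0,0.0]],[[-0.0,-5.4,-2.6],[0.46,0.0,0.0]],[[-0.0,-5.4,-2.7],[0.45,0.0,0.0]],[[-0.0,-5.2,-2.8],[0.46,-0.0,0.0]],[[-0.0,-5.3,-2.8],[0.45,0.0,0.0]],[[-0.0,-5.1,-3.0],[0.45,0.0,0.0]]]
[[[-0.0,-5.2,-3.1],[0.46,0.0,-0.0]],[[-0.0,-5.0,-3.1],[0.45,-0.0,-0.0]],[[-0.0,-5.0,-3.2],[0.46,0.0,0.0]],[[-0.1,-5.0,-3.3],[0.45,0.0,0.0]],[[0.0,-4.8,-3.4],[0.46,0.0,-0.0]],[[0.0,-4.9,-3.5],[0.45,-0.0,0.0]],[[0.0,-4.7,-3.5],[0.46,0.0,-0.0]],[[0.0,-4.7,-3.7],[0.45,0.0,-0.0]],[[0.0,-4.6,-3.7],[0.46,0.0,0.0]],[[0.0,-4.6,-3.8],[0.45,0.0,-0.0]]]
end [0.5637 0.2053 0.2439] [-65.     0.    98.95]
```

carry_out([
  [[-2.5,0,0],[0,0,0]],
  [[0,0,0],[0,0,0]],
])

```text
time_s: 12.2
tool_pos: [0.4671, 0.1904, 0.1589]
tool_rot: [-75.0, 0.0, 98.9]
force: [1.0, -1.1, 0.7]
grip_width: 0.0292
```

carry_out([
  [[0,-5.7,-1.9],[0.45,0,0]],
  [[0,-5.6,-2.1],[0.45,0,0]],
  [[0,-5.6,-2.1],[0.45,0,0]],
  [[0,-5.6,-2.2],[0.45,0,0]],
  [[0,0,0],[0,0,0]],
])

```text
time_s: 12.7
tool_pos: [0.4816, 0.1927, 0.1786]
tool_rot: [-73.2, -0.0, 98.9]
force: [0.5, -2.8, -4.8]
grip_width: 0.0292
```

```bash
python3 look.py c7
```

```text
time_s 12.7
qpos [ 16.066  24.35  -49.71   86.376  11.424  93.143  64.473]
tool_pos [0.482 0.193 0.179]
tool_rot [-7.3163e+01 -1.0000e-03  9.8942e+01]
force [ 0.482 -2.754 -4.792]
wrist_torque [-0.417 -0.58   0.168]
grip_width 0.029
```

View pics/c7.png

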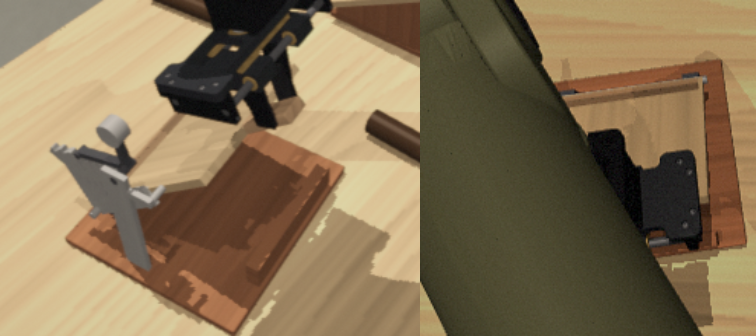

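The board now rises with the grip (near corner up to (185,190), gripper 29 mm), so I'll continue.

carry_out([
  [[0,-5.5,-2.4],[0.45,0,0]],
  [[0,-5.5,-2.4],[0.45,0,0]],
  [[0,-5.4,-2.5],[0.45,0,0]],
  [[0,-5.4,-2.6],[0.45,0,0]],
  [[0,-5.4,-2.7],[0.45,0,0]],
  [[0,-5.2,-2.8],[0.45,0,0]],
  [[0,-5.3,-2.8],[0.45,0,0]],
  [[0,-5.1,-3],[0.45,0,0]],
])

```text
time_s: 13.6
tool_pos: [0.5148, 0.1978, 0.2121]
tool_rot: [-69.6, 0.0, 98.9]
force: [4.5, -3.0, -8.8]
grip_width: 0.0297
```

carry_out([
  [[0,-5.2,-3.1],[0.45,0,0]],
  [[0,-5,-3.1],[0.45,0,0]],
  [[0,-5,-3.2],[0.45,0,0]],
  [[0,-5,-3.3],[0.45,0,0]],
  [[0,-4.8,-3.4],[0.45,0,0]],
  [[0,-4.9,-3.5],[0.45,0,0]],
  [[0,0,0],[0,0,0]],
])

```text
time_s: 14.3
tool_pos: [0.5437, 0.2024, 0.2326]
tool_rot: [-66.8, 0.0, 98.9]
force: [3.5, -4.4, -9.2]
grip_width: 0.0296
```

```bash
python3 look.py c8; python3 -c "
from h import *
print(pose(1.07,23.2)[0])"
```

```text
time_s 14.3
qpos [  7.55   35.984 -46.626  65.879  15.166 108.754  63.389]
tool_pos [0.544 0.202 0.233]
tool_rot [-6.6835e+01  2.1000e-02  9.8931e+01]
force [ 3.467 -4.4   -9.215]
wrist_torque [-0.712 -1.81   0.469]
grip_width 0.03
[0.54295482 0.20206668 0.23278632]
```

View pics/c8.png

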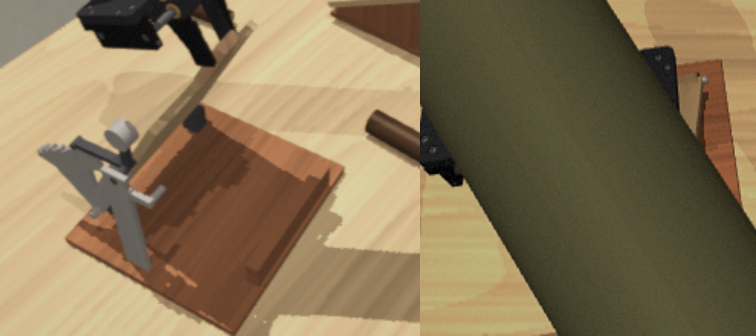

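```bash
python3 - <<'E'
from h import *
arc(1.07,1.19,23.2,21.2,5)
E
```

```text
[[[-0.0,-4.6,-3.9],[-0.4,0.0,0.0]],[[-0.0,-4.4,-4.1],[-0.4,0.0,0.0]],[[-0.0,-4.3,-4.1],[-0.4,-0.0,0.0]],[[-0.0,-4.2,-4.3],[-0.4,0.0,-0.0]],[[-0.0,-4.1,-4.5],[-0.4,0.0,-0.0]]]
end [0.5702 0.2064 0.2448] [-68.8    0.    98.95]
```

carry_out([
  [[0,-4.6,-3.9],[-0.4,0,0]],
  [[0,-4.4,-4.1],[-0.4,0,0]],
  [[0,-4.3,-4.1],[-0.4,0,0]],
  [[0,-4.2,-4.3],[-0.4,0,0]],
  [[0,-4.1,-4.5],[-0.4,0,0]],
  [[0,0,0],[0,0,0]],
  [[0,0,0],[0,0,0]],
])

```text
time_s: 15.1
tool_pos: [0.5705, 0.2065, 0.2447]
tool_rot: [-68.9, 0.0, 98.9]
force: [2.7, -4.7, -9.3]
grip_width: 0.0291
```

```bash
python3 look.py c9
```

```text
time_s 15.1
qpos [  5.915  37.338 -46.109  61.525  16.834 109.718  63.913]
tool_pos [0.571 0.206 0.245]
tool_rot [-6.886e+01  4.300e-02  9.894e+01]
force [ 2.725 -4.664 -9.298]
wrist_torque [-0.682 -1.741  0.434]
grip_width 0.029
```

View pics/c9.png

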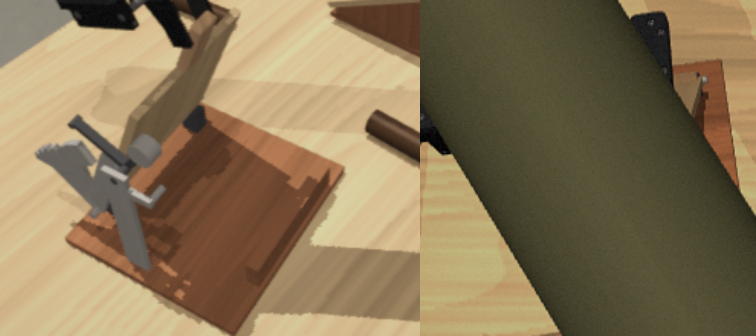

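The catch has tipped right back: its weight swung from (120,130) to (145,150), and the nose arm is up and clear of the teeth. Next I'll plan the lowering.

```bash
python3 - <<'E'
from h import *
arc(1.19,0,21.2,-2,40)
E
```

```text
[[[0.0,5.0,4.9],[-0.58,0.0,0.0]],[[0.0,5.2,4.8],[-0.58,-0.0,0.0]],[[0.0,5.2,4.7],[-0.58,0.0,0.0]],[[0.0,5.3,4.5],[-0.58,0.0,0.0]],[[0.0,5.4,4.5],[-0.58,0.0,-0.0]],[[0.0,5.6,4.4],[-0.58,0.0,0.0]],[[0.0,5.6,4.3],[-0.58,0.0,0.0]],[[0.0,5.7,4.1],[-0.58,0.0,0.0]],[[0.0,5.8,4.0],[-0.58,-0.0,0.0]],[[0.0,5.8,4.0],[-0.58,-0.0,0.0]],[[0.0,6.0,3.8],[-0.58,0.0,0.0]],[[0.1,6.0,3.7],[-0.58,-0.0,0.0]]]
[[[-0.0,6.1,3.5],[-0.58,-0.0,0.0]],[[-0.0,6.2,3.5],[-0.58,-0.0,0.0]],[[-0.0,6.3,3.3],[-0.58,-0.0,-0.0]],[[-0.0,6.3,3.2],[-0.58,-0.0,0.0]],[[-0.0,6.4,3.1],[-0.58,-0.0,0.0]],[[-0.0,6.5,2.9],[-0.58,-0.0,0.0]],[[-0.0,6.5,2.9],[-0.58,-0.0,0.0]],[[-0.0,6.6,2.7],[-0.58,-0.0,0.0]],[[-0.0,6.6,2.5],[-0.58,-0.0,0.0]],[[-0.0,6.7,2.5],[-0.58,-0.0,0.0]],[[-0.0,6.8,2.3],[-0.58,-0.0,0.0]],[[-0.0,6.8,2.1],[-0.58,-0.0,0.0]]]
[[[-0.0,6.8,2.1],[-0.58,-0.0,0.0]],[[-0.0,7.0,1.9],[-0.58,-0.0,0.0]],[[-0.0,6.9,1.7],[-0.58,-0.0,0.0]],[[-0.0,7.0,1.7],[-0.58,-0.0,0.0]],[[-0.0,7.0,1.5],[-0.58,-0.0,0.0]],[[0.0,7.1,1.3],[-0.58,-0.0,0.0]],[[0.0,7.0,1.2],[-0.58,-0.0,0.0]],[[0.0,7.2,1.1],[-0.58,-0.0,0.0]],[[0.0,7.1,0.9],[-0.58,-0.0,0.0]],[[0.0,7.2,0.8],[-0.58,-0.0,0.0]],[[0.0,7.2,0.7],[-0.58,-0.0,0.0]],[[0.0,7.2,0.5],[-0.58,-0.0,0.0]]]
[[[0.0,7.2,0.4],[-0.58,-0.0,0.0]],[[0.0,7.2,0.2],[-0.58,-0.0,0.0]],[[0.0,7.3,0.1],[-0.58,-0.0,0.0]],[[0.0,7.2,-0.1],[-0.58,-0.0,0.0]]]
end [0.4321 0.1847 0.016 ] [-92.     0.    98.95]
```

carry_out([
  [[-0.3,5,4.9],[-0.58,0,0]],
  [[-0.3,5.2,4.8],[-0.58,0,0]],
  [[-0.3,5.2,4.7],[-0.58,0,0]],
  [[-0.3,5.3,4.5],[-0.58,0,0]],
  [[-0.3,5.4,4.5],[-0.58,0,0]],
  [[0,5.6,4.4],[-0.58,0,0]],
  [[0,5.6,4.3],[-0.58,0,0]],
  [[0,5.7,4.1],[-0.58,0,0]],
  [[0,5.8,4],[-0.58,0,0]],
  [[0,5.8,4],[-0.58,0,0]],
  [[0,6,3.8],[-0.58,0,0]],
  [[0,6,3.7],[-0.58,0,0]],
])

```text
time_s: 16.4
tool_pos: [0.5013, 0.1957, 0.1987]
tool_rot: [-75.9, -0.1, 99.0]
force: [1.2, -1.7, -0.9]
grip_width: 0.0293
```

```bash
python3 look.py c10
```

```text
time_s 16.4
qpos [ 16.059  23.587 -49.934  84.23   12.038  93.25   64.898]
tool_pos [0.501 0.196 0.199]
tool_rot [-7.5946e+01 -5.8000e-02  9.9027e+01]
force [ 1.185 -1.746 -0.883]
wrist_torque [-0.263 -0.981  0.168]
grip_width 0.029
```

View pics/c10.png

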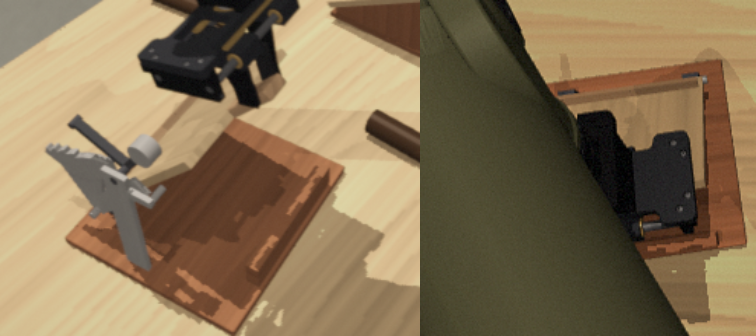

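The catch stays tipped back and the board is coming down in the grip. I'll keep lowering.

carry_out([
  [[0,6.1,3.5],[-0.58,0,0]],
  [[0,6.2,3.5],[-0.58,0,0]],
  [[0,6.3,3.3],[-0.58,0,0]],
  [[0,6.3,3.2],[-0.58,0,0]],
  [[0,6.4,3.1],[-0.58,0,0]],
  [[0,6.5,2.9],[-0.58,0,0]],
  [[0,6.5,2.9],[-0.58,0,0]],
  [[0,6.6,2.7],[-0.58,0,0]],
  [[0,6.6,2.5],[-0.58,0,0]],
  [[0,6.7,2.5],[-0.58,0,0]],
  [[0,6.8,2.3],[-0.58,0,0]],
  [[0,6.8,2.1],[-0.58,0,0]],
])

```text
time_s: 17.7
tool_pos: [0.4514, 0.1879, 0.127]
tool_rot: [-82.7, -0.0, 99.0]
force: [-5.4, -1.1, 3.3]
grip_width: 0.0292
```

carry_out([
  [[0,6.8,2.1],[-0.58,0,0]],
  [[0,7,1.9],[-0.58,0,0]],
  [[0,6.9,1.7],[-0.58,0,0]],
  [[0,7,1.7],[-0.58,0,0]],
  [[0,7,1.5],[-0.58,0,0]],
  [[0,7.1,1.3],[-0.58,0,0]],
  [[0,7,1.2],[-0.58,0,0]],
  [[0,7.2,1.1],[-0.58,0,0]],
])

```text
time_s: 18.5
tool_pos: [0.4341, 0.1852, 0.072]
tool_rot: [-87.3, -0.1, 99.0]
force: [-4.8, 1.0, 0.9]
grip_width: 0.0293
```

```bash
python3 look.py c11; python3 -c "
from h import *
print(pose(.238,2.6)[0])"
```

```text
time_s 18.5
qpos [ 24.255   9.026 -52.862 111.948   6.873  65.256  67.579]
tool_pos [0.434 0.185 0.072]
tool_rot [-8.7321e+01 -5.9000e-02  9.9023e+01]
force [-4.757  0.983  0.941]
wrist_torque [ 0.408  0.676 -0.064]
grip_width 0.029
[0.43613807 0.18532997 0.07356031]
```

View pics/c11.png

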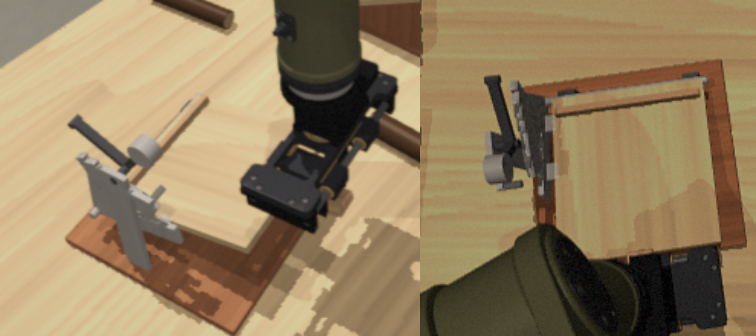

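Below the lowest notch, with the catch still back and forces small. The last stretch goes slower.

carry_out([
  [[0,7.1,0.9],[-0.58,0,0]],
  [[0,7.2,0.8],[-0.58,0,0]],
  [[0,7.2,0.7],[-0.58,0,0]],
  [[0,7.2,0.5],[-0.58,0,0]],
  [[0,7.2,0.4],[-0.58,0,0]],
  [[0,7.2,0.2],[-0.58,0,0]],
  [[0,0,0],[0,0,0]],
])

```text
time_s: 19.3
tool_pos: [0.43, 0.1845, 0.0291]
tool_rot: [-90.8, -0.1, 99.0]
force: [-7.3, 1.8, -1.4]
grip_width: 0.0292
```

carry_out([
  [[0,3.5,0],[-0.3,0,0]],
  [[0,3.5,0],[-0.3,0,0]],
  [[0,3,0],[0,0,0]],
  [[0,0,0],[0,0,0]],
  [[0,0,0],[0,0,0]],
])

```text
time_s: 19.8
tool_pos: [0.43, 0.1846, 0.0195]
tool_rot: [-91.3, -0.1, 99.0]
force: [-6.8, 2.9, -1.9]
grip_width: 0.0293
```

```bash
python3 look.py c12
```

```text
time_s 19.8
qpos [ 23.565   9.101 -52.7   118.717   9.316  54.841  64.999]
tool_pos [0.43  0.185 0.02 ]
tool_rot [-9.1300e+01 -6.5000e-02  9.9018e+01]
force [-6.788  2.895 -1.944]
wrist_torque [0.783 1.28  0.01 ]
grip_width 0.029
```

View pics/c12.png

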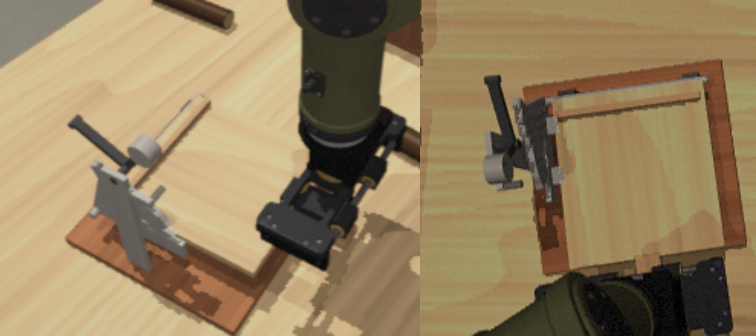

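carry_out([
  [[0,1.2,0.5],[0,0,0]],
  [[0,1.2,0.5],[0,0,0]],
  [[0,1.2,0.5],[0,0,0]],
  [[0,0,0],[0,0,0]],
])

```text
time_s: 20.3
tool_pos: [0.43, 0.1846, 0.0164]
tool_rot: [-91.5, -0.1, 99.0]
force: [-4.8, 3.3, -1.2]
grip_width: 0.0296
```

carry_out([
  [[0,1,0],[0,0,0]],
  [[0,1,0],[0,0,0]],
  [[0,0,0],[0,0,0]],
])

```text
time_s: 20.6
tool_pos: [0.43, 0.1845, 0.0152]
tool_rot: [-91.4, -0.0, 99.0]
force: [-8.4, 0.7, 8.0]
grip_width: 0.0295
```

Vertical force jumped from −1.2 to +8 N, so the board is resting on its base. I'll check a picture before releasing.

```bash
python3 - <<'E'
from h import *
import cv2
im=env.read_camera('side')[:,:,::-1].copy()
for P in [(-.2,.09,.005),(-.2,-.09,.005),(0,.09,.005),(0,-.09,.005),(-.27,.015,.007)]:
    p=proj('side',bw((*Q,0),P)); cv2.circle(im,tuple(int(v) for v in p.round()),2,(0,0,255),1)
cv2.imwrite('pics/c13.png',cv2.resize(im[250:460,120:380],None,fx=3,fy=2.8,interpolation=cv2.INTER_CUBIC))
E
```

```text
(no output)
```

View pics/c13.png

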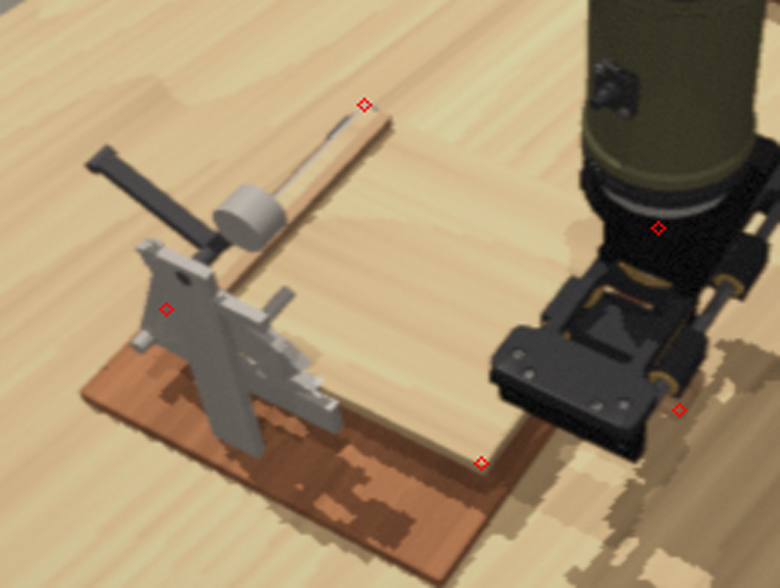

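The near corner coincides with the flat prediction at (480,463). Releasing.

carry_out([
  [[0,-0.5,0],[0,0,0]],
  [[0,0,0],[0,0,0]],
  [[0,0,0],[0,0,0]],
  [[0,0,0],[0,0,0]],
  [[0,0,0],[0,0,0]],
  [[0,0,0],[0,0,0]],
  [[0,0,0],[0,0,0]],
  [[0,0,0],[0,0,0]],
], jaw=0.75)

```text
time_s: 21.45
tool_pos: [0.4312, 0.1835, 0.0152]
tool_rot: [-91.5, 0.0, 99.0]
force: [0.4, 0.2, 0.1]
grip_width: 0.0651
```

carry_out([
  [[0,-10,0],[0,0,0]],
  [[0,-15,0],[0,0,0]],
  [[0,-25,0],[0,0,0]],
  [[0,-30,0],[0,0,0]],
  [[0,-40,0],[0,0,0]],
  [[0,-40,0],[0,0,0]],
  [[0,0,0],[0,0,0]],
  [[0,0,0],[0,0,0]],
])

```text
time_s: 22.25
tool_pos: [0.4275, 0.1831, 0.1763]
tool_rot: [-91.7, 0.1, 99.0]
force: [0.3, -0.6, -0.0]
grip_width: 0.0651
```

```bash
python3 look.py c14
```

```text
time_s 22.25
qpos [ 28.849  -5.727 -51.906 108.913  -4.225  73.041  77.173]
tool_pos [0.428 0.183 0.176]
tool_rot [-9.1689e+01  5.6000e-02  9.8977e+01]
force [ 0.271 -0.557 -0.01 ]
wrist_torque [ 0.086 -0.025  0.047]
grip_width 0.065
```

View pics/c14.png

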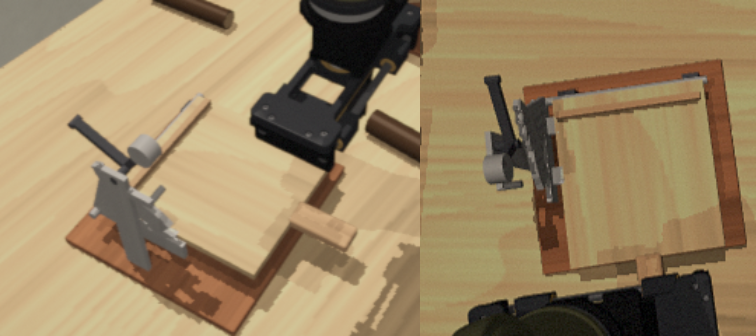

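The board lies flat with its tongue free at (325,225), the catch is still tipped back, and the gripper is clear with no contact force. Handing in.

```bash
python3 -c "
from cell import env
print(env.sign_off()); print(env.get_obs()['time_s'])"
```

```text
the job is handed in; nothing more can be done
None
the job is handed in; nothing more can be done
```

The sorting board is folded down flat and released, and the job was handed in about 22 s in, against the 43 s limit. I took the board by its tongue, lifted it to about 1.19 rad until the catch tipped back, then lowered it in the grip until it touched down.

- **Failed grips:** the first grip slipped off and the second held only the tongue's upper edges, because the fingertips sit up to about 18 mm behind the given TCP when open. The board stayed at its notch, and I regripped deeper.
- **Flat:** the last vertical force before release rose from −1 to +8 N as the board met its base. In the side view its near corner matched the predicted flat position.
- **Catch:** it was still tipped back in the last picture.
- **Gripper:** it is clear of the board, about 16 cm above where it let go, with about 0.6 N on the wrist.
- **Forces:** the highest wrist force I read was about 11 N, at the ends of moves only. I did not measure the catch angle in radians; I judged it from the pictures.

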